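# Emboss a card in the lever press

### The job

Emboss the card on the small lever press: set the wooden block, brass face down, squarely on the tan rectangle marked on the card and let go of it, then flip the red safety catch fully outwards, away from the bed, and only then pull the lever's black grip bar all the way down to its stop so that the foot presses the block. Finish while still holding the lever down with the fingers: do not let go of it. Leave the paint jar, pigment pot and paint tube alone.

Things in the scene. Friction and masses are not known exactly. Their poses are not given: they have to be found in the camera images.
- press: Green lever press, fixed on the table, turned a little. Origin: underside of the bed below the card's middle; z up, x from its open front (robot side) to the hinge at its back, y from the bed to the catch side. Bed 20 mm thick, x -120 to 210, y -85 to 85 mm, plus a ledge to y = 155 (x -80 to 165). Two pillars, 95 mm high, carry the hinge at x = 170, within |y| < 48.
- card (a point): Middle of the tan rectangle (74 x 48 mm, long side along press x, a flat mark) on the white card, on top of the bed, 20 mm above the table. The block goes here, its 70 mm side along press x (either end first), its centre 15 mm above this point. The raised lever's bar and foot lean over press x = 60 to 110 mm, 215 to 325 mm up: load with the gripper closing along press y.
- block_mid (a point): Centre of the loose wooden embossing block, 70 (its x) x 44 (its y) x 30 mm high, about 0.12 kg, with a 6 mm brass die underneath; it lies brass down from the start. Grip it across the 44 mm. z up.
- catch (a joint): Red safety catch, rad: 0 = closed, leaning 0.35 rad inwards (to the bed) from upright, blocking the lever's side pin; 1.25 = fully flipped, 0.9 rad outwards from upright; flipped enough above 0.9. Starts at 0 to 0.15. Its shaft lies along press x at press y = 125 mm, 35 mm above the table. 1 to 2 N at its top moves it; it stays where left.
- catch_tip (a point): Middle of the top edge of the catch's red paddle (32 mm wide along press x, 10 mm thick, 79 mm long from the shaft), at press x = -50 mm. About 109 mm above the table when closed. Push the paddle from the bed side outwards (press +y). A second red arm (115 mm long) on the same shaft, at press x = 131 mm, blocks the lever.
- lever (a joint): Press lever, rad: 0 = raised (1.2 rad above level), where a return spring holds it; 1.2 = fully down, level, at its stop. The spring raises it again when it is let go. Holding it down with the block in place takes about 8 N at the bar. With the catch closed it moves only about 0.1 rad.
- lever_grip (a point): Middle of the lever's black round grip bar, 18 mm in diameter, 120 mm long, along press y, between two steel side arms; its middle 100 mm is free to take from above, fingers closing along press x. About 312 mm above the table when raised, 70 mm when down (50 above the bed). It moves on an arc of 260 mm radius about the hinge, forwards and down, and can turn in the fingers.
- lever_hinge (a point): Middle of the lever's fixed hinge axis (along the press's y), at press x = 170 mm, 70 mm above the table.
- gesso_jar: Bystander: white paint jar, 86 mm wide, 100 mm high, brown smear on its lid; origin under its centre.
- pigment_pot: Bystander: small white pot with a blue lid, 43 mm wide, 45 mm high; origin under its centre.
- paint_tube: Bystander: orange paint tube lying on the table, about 130 mm long (its x), 36 mm wide, 22 mm high; origin under its middle.
Not all that is in view belongs to the job. Of the things like the part that bears block_mid, leave any that is green or turquoise; of the rest the larger one is meant.

How it is judged (in metres and radians):
On the way, in this order (a step that is already met when the one before it is completed fails the run):
1. the block lies squarely on the marked rectangle, brass down, released, with the lever still up and the catch closed (horizontal distance between block_mid and card below 0.013 m and angle between the x axis of block_mid and the x axis of press, either way round below 0.2 rad and z of block_mid in the frame of card between 0.011 and 0.018 m and angle between block_mid's own z axis and vertical below 0.1 rad and contact force between the fingers and block below 0.1 N and value of joint lever below 0.25 rad and value of joint catch below 0.3 rad), for 0.2 s.
2. the catch is flipped outwards while the lever is still up (value of joint catch above 0.9 rad and value of joint lever below 0.25 rad), for 0.2 s.
3. the lever is pulled right down, its foot pressing the block (value of joint lever above 1.1 rad and contact force between foot and block above 3 N and contact force between the fingers and lever above 1 N), for 0.5 s.
At the end, for the whole second after the job is handed in: The block lies flat on the card within 13 mm and 0.2 rad of the marked rectangle, the catch is flipped out past 0.9 rad, and the fingers hold the lever still, down past 1.1 rad (of 1.2), so that its foot presses the block with more than 3 N; the bystanders stand as they were (all of step 3 and horizontal distance between block_mid and card below 0.013 m and angle between the x axis of block_mid and the x axis of press, either way round below 0.2 rad and z of block_mid in the frame of card between 0.011 and 0.018 m and angle between block_mid's own z axis and vertical below 0.1 rad and value of joint catch above 0.9 rad and velocity of joint lever below 0.05 rad/s and angle between each of gesso_jar, pigment_pot, paint_tube's own z axis and vertical below 0.2 rad); the arm keeps its last pose, push and grip.
It fails at once if a bystander is moved by more than 30 mm (distance of any of gesso_jar, pigment_pot, paint_tube from where it was at the start of the episode above 0.03 m).
It also fails if it takes over 69 s, if anything falls off the work surface, if the arm or the gripper's body presses on something with over 40 N, if the wrist force passes 120 N, or if a joint passes its speed limit or range.

### The arm

A 6-joint arm with a two-finger parallel gripper is mounted at the origin on the work surface. World frame = base frame: x ahead of the robot, y to its left, z up, the work surface at z = 0. Lengths are in mm, angles in rad, forces in N, time in s.
With the tool pointing down it reaches from about 350 to 875 mm from the base axis. Payload 4.2 kg.
Tool frame: the origin (TCP) lies on the mounting face of the last link; the fingertips stand 173 mm ahead of it and the grasp point (between the pads) lies 155 mm ahead of it (tcp_to_grasp is the distance from the TCP to the grasp point, in mm); z points along the fingers, y is the direction in which the jaws open and shut (so a half turn about z gives the same grasp; the last joint's range is limited). The gripper opens to 85 mm and grips with 20 to 120 N. Pads are 22 mm wide; open, the fingers measure 114 mm over their backs; the gripper's body (76 mm by 85 mm) begins 54 mm behind the grasp point. The pads swing forward as they close: fully open they stand 13 mm farther back than shut.
Start: joints at [-0.978, 0.385, 0.008, 0, -1.194, -0.259], TCP at [204.787, -590.476, 404.712] pointing down, gripper open.
Joint ranges: [-3.14, 3.14], [-1.21, 2.06], [-1.07, 1.41], [-3.16, 2.05], [-2.99, -0.16], [-3.1, 3.1]. Speed limits (rad/s): [2.79, 2.79, 3.14, 3.14, 3.14, 3.14].

### API

Orientations are given as a unit quaternion [x, y, z, w].
In Python, from bench import * gives the robot as it stands. The module is installed in compiled form; this text tells all that it offers.
- The arm moves only by the tool apply_moves, never from a script. Its arguments are lists of equal length, an entry for each row: "fingers": the closure, from 0 (fully open) to 1 (shut); "dp": the shift along the world's x, y, z in cm, a list of three; "yaw": the turn about the world's z in degrees. A call has 1 to 10 rows; each row is the pose to reach, as a shift and turn from the pose measured when the call began; what a row does not reach only later rows make up. A row lasts 1/10 s, in which the tool goes at most 50 mm and 8.59 degrees, less where a joint would pass 70% of its speed; a pose out of reach is approached as far as the arm can. A call with a gripper value outside its range is refused whole. The fingers move at their own pace and stop on an object; the grip force is fixed at half the most. Time passes only in rows, so rows that repeat a pose let the fingers close. It gives the time, the measured TCP pose, the force and the opening at its end, in the units of the state.
- read_state(): the state, without advancing time (a new reading comes with each control period).
- get_image(name): name is "scene" or "top" or "wrist"; returns a dict with "color" (420x560x3 uint8, blue, green, red), "mtx" (3x3 intrinsics, pixels), "camera_from_world" (4x4, takes a point from world to camera coordinates); the wrist camera has in their place "tool_from_camera" (4x4, takes a point from camera to tool coordinates, whose origin is the TCP and whose axes are the flange's). Camera axes: x right, y down, z forward; pixel columns grow to the right and rows downward; lengths in mm; the calibration is good to about 2 mm. A picture is of the moment at which its call begins: read the wrist's pose just before it. There is no depth.
- job_done(): hands the job in, once; it reports no verdict.
The state is a dict: "clock": time; "joints": joint angles; "joint_vel": joint speeds; "joint_efforts": joint torques, N m; "position": TCP position; "ee_rot": TCP orientation; "contact_force": force on the tool from outside, world axes, zero at the start; "wrist_torque": the same for the moment, N m; "gripper_width": finger opening in mm.
Only numpy, scipy, OpenCV 4.12 (cv2) and the standard library are available. Lean on these libraries where they do the work, as an engineer would, in place of code of your own. Each camera call takes 0.05 s, during which the arm holds its last target. There are 200 camera calls.

## Working session

There is one attempt and no reset: what is moved stays moved. The work goes in short steps, Python scripts to look and compute and a tool call to move; the robot and the scene stay as the last step left them, time stands still between calls to the robot, and variables do not carry over. Pictures are saved under pics/ and viewed, about 8 in all and at most 12, crops included, and the job is handed in when it is done.

Besides the shell and the picture viewer there is one more tool, called after "Emit:" as name(argument=value, ...) on one line, values as JSON. apply_moves: Moves the arm, as the interface text tells. Its arguments: {"type":"object","properties":{"fingers":{"type":"array","items":{"type":"number"}},"dp":{"type":"array","items":{"type":"array","items":{"type":"number"}}},"yaw":{"type":"array","items":{"type":"number"}}},"required":["fingers","dp","yaw"]}

```bash
mkdir -p pics
cat > h.py <<'E'
from bench import *
import numpy as np, cv2
from scipy.spatial.transform import Rotation as R
def cam(n):
    s=read_state(); d=get_image(n)
    K=np.array(d["mtx"])
    if n=="wrist":
        T=np.eye(4);T[:3,:3]=R.from_quat(s["ee_rot"]).as_matrix();T[:3,3]=s["position"]
        W=T@np.array(d["tool_from_camera"])
    else: W=np.linalg.inv(np.array(d["camera_from_world"]))
    return d["color"],K,W
def ray(K,W,uv):
    d=W[:3,:3]@np.linalg.inv(K)@np.array([uv[0],uv[1],1.]);return W[:3,3],d
def onz(K,W,uv,z):
    o,d=ray(K,W,uv);return o+d*(z-o[2])/d[2]
def proj(K,W,p):
    q=K@(np.linalg.inv(W)@np.r_[p,1])[:3];return q[:2]/q[2]
E
python3 - <<'E'
from h import *
for n in ("scene","top"):
    c,K,W=cam(n);cv2.imwrite(f"pics/{n}0.png",c);np.savez(f"{n}0.npz",K=K,W=W);print(n,K.tolist(),W.round(3).tolist())
print(read_state())
E
```

```text
scene [[455.2720601741729, 0.0, 276.9266002476005], [0.0, 455.2720601741729, 205.52683375573739], [0.0, 0.0, 1.0]] [[0.625, 0.582, -0.521, 1254.7], [0.781, -0.46, 0.423, -517.152], [0.007, -0.671, -0.741, 1159.662], [0.0, 0.0, 0.0, 1.0]]
top [[467.3497445070592, 0.0, 282.86371301988055], [0.0, 467.3497445070592, 208.0172453287106], [0.0, 0.0, 1.0]] [[-0.024, -0.996, 0.088, 449.126], [-1.0, 0.024, 0.001, 31.389], [-0.003, -0.088, -0.996, 1566.512], [0.0, 0.0, 0.0, 1.0]]
{'clock': 0.1, 'joints': array([-9.78392312e-01,  3.85475435e-01,  6.75342064e-03, -4.19984618e-04,
       -1.19401816e+00, -2.58593558e-01]), 'joint_vel': array([ 0.00067985, -0.00176884,  0.00417988,  0.00087706, -0.00060176,
       -0.0003898 ]), 'joint_efforts': array([-7.72753847e-04, -3.93320310e+01,  1.88927543e+01,  4.19788510e+00,
       -2.60494249e-03,  7.08824743e-06]), 'position': array([ 204.74349762, -590.31552311,  403.73187147]), 'ee_rot': array([-1.66054927e-01,  9.86116007e-01,  9.65829436e-04, -2.23403425e-04]), 'contact_force': array([ 0.2530799 ,  0.51300123, -0.89571964]), 'wrist_torque': array([-0.01150108,  0.03310433, -0.0202561 ]), 'gripper_width': 85.36608330422732}
```

View pics/scene0.png

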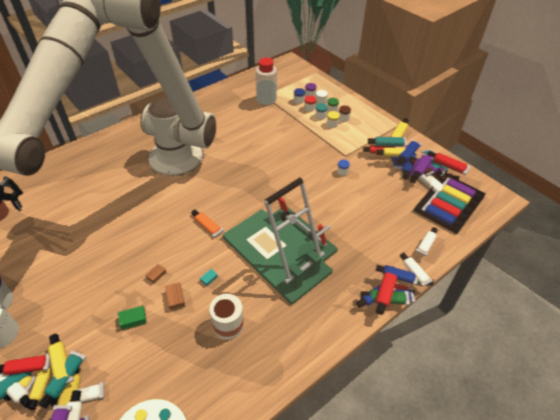

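View pics/top0.png

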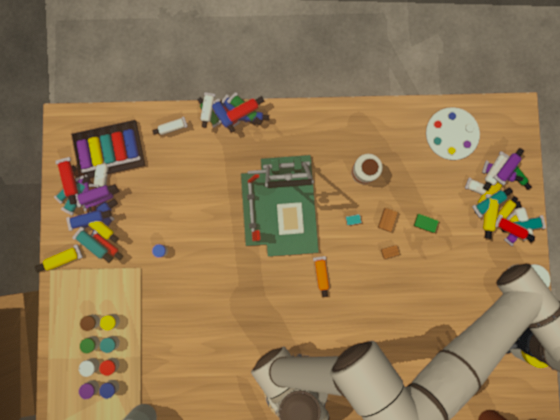

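The scene view shows the press at about (280,250), the larger brown block at (175,295), a smaller brown one at (155,272), and green and turquoise ones that I leave. In the top view the larger block is at (388,219), the card at (290,219) and the tube at (321,276).

Run:
```python
from h import *
c=cv2.imread("pics/top0.png");d=np.load("top0.npz");K,W=d["K"],d["W"]
hsv=cv2.cvtColor(c,cv2.COLOR_BGR2HSV)
def rep(name,roi,m,z):
    x0,y0,x1,y1=roi
    mm=np.zeros(m.shape,np.uint8);mm[y0:y1,x0:x1]=m[y0:y1,x0:x1]*255
    cs,_=cv2.findContours(mm,cv2.RETR_EXTERNAL,cv2.CHAIN_APPROX_NONE)
    k=max(cs,key=cv2.contourArea)
    P=np.array([onz(K,W,p[0],z)[:2] for p in k],np.float32)
    r=cv2.minAreaRect(P);print(name,np.round(r[0],1),np.round(r[1],1),round(r[2],1),cv2.boundingRect(k))
H,S,V=[hsv[...,i].astype(int) for i in range(3)]
print(hsv[219,388],hsv[219,290],hsv[210,280],hsv[252,390],hsv[235,410],hsv[240,310])
rep("card",(265,190,320,250),(V>150)&(H<40),20)
tab=hsv[235,410].astype(int)
rep("block",(370,200,407,238),(V<tab[2]-25),30)
rep("small",(375,240,405,262),(V<tab[2]-25),20)
rep("bed",(235,145,325,262),(H>50)&(H<95)&(S>60),20)
a=c[195:265,360:445];b=c[150:260,235:325]
v=np.hstack([cv2.resize(a,(400,600*0+500),interpolation=2),cv2.resize(b,(400,500),interpolation=2)])
cv2.imwrite("pics/crop1.png",v)
```

```text
[ 15 178 159] [ 21 100 187] [ 31  30 190] [ 15 183 155] [ 17 143 171] [ 58  77 116]
card [552.1   9.9] [100.6  80.7] 3.1 (277, 203, 27, 32)
block [ 528.3 -334.4] [ 9.3 67.1] 69.1 (391, 213, 9, 20)
small [ 427.7 -291.4] [31.9  6.3] 16.1 (381, 249, 5, 10)
bed [571.2  45.6] [275.4 231.9] 2.8 (242, 174, 76, 82)
```

View pics/crop1.png

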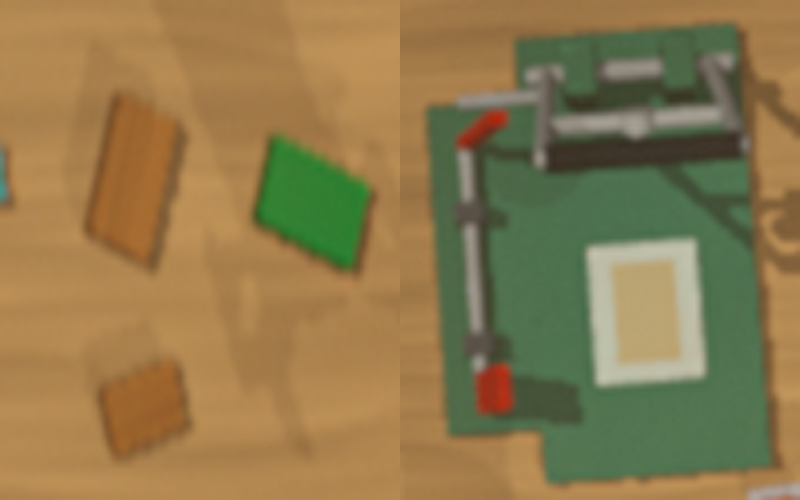

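The crop shows the block's top corners clearly at (118,92), (185,130), (153,270) and (87,235). The press is turned by about 3°, and the catch paddle is at the lower left.

Run:
```python
from h import *
d=np.load("top0.npz");K,W=d["K"],d["W"]
f=lambda p:(360+p[0]*85/400-.5,195+p[1]*70/500-.5)
P=np.array([onz(K,W,f(p),30)[:2] for p in [(118,92),(185,130),(153,270),(87,235)]])
print(P.round(),P.mean(0),cv2.minAreaRect(P.astype(np.float32)))
g=lambda p:(235+(p[0]-400)*90/400-.5,150+p[1]*110/500-.5)
e=[onz(K,W,g(p),20)[:2] for p in [(737,25),(775,468),(548,480)]]
print(np.round(e),np.degrees(np.arctan2(*(e[0]-e[1])[::-1])))
E=[onz(K,W,g(p),20)[:2] for p in [(612,262),(679,258),(682,358),(617,365)]]
print("rect",np.round(E),np.mean(E,0))
print("paddle",onz(K,W,g((493,385)),105))
s=read_state();M=R.from_quat(s["ee_rot"]).as_matrix();print(M.round(3),s["position"])
c,k,w=cam("wrist");print(k,w.round(2))
```

```text
[[ 579. -302.]
 [ 561. -349.]
 [ 497. -323.]
 [ 514. -278.]] [ 537.73098912 -313.09316107] ((537.947509765625, -313.33941650390625), (49.75148391723633, 69.91130828857422), 69.22589874267578)
[[763. -63.]
 [437. -82.]
 [432.  86.]] 3.2680009905365037
rect [[589.  35.]
 [591. -15.]
 [518. -15.]
 [514.  33.]] [553.11980373   9.5162832 ]
paddle [498.83944631 120.60260823 105.        ]
[[-0.945 -0.327 -0.001]
 [-0.327  0.945  0.002]
 [ 0.     0.002 -1.   ]] [ 204.74349762 -590.31552311  403.73187147]
[[370.08187461   0.         277.637562  ]
 [  0.         370.08187461 206.88342952]
 [  0.           0.           1.        ]] [[-3.3000e-01  9.1000e-01  2.5000e-01  1.4051e+02]
 [ 9.5000e-01  3.1000e-01  9.0000e-02 -6.1291e+02]
 [ 0.0000e+00  2.7000e-01 -9.6000e-01  3.7350e+02]
 [ 0.0000e+00  0.0000e+00  0.0000e+00  1.0000e+00]]
```

Emit:
apply_moves(fingers=[0,0,0,0,0,0,0,0,0,0], dp=[[3,2.5,0],[6.5,5.5,0],[10,8.3,0],[13.5,11.2,0],[17,14.1,0],[20.5,17,0],[24,20,0],[27.5,23,0],[31,25.8,0],[33.3,27.7,0]], yaw=[-4,-8,-12,-16,-20,-25,-30,-34,-38,-40])

```text
clock: 1.15
position: [539.7, -311.2, 403.4]
ee_rot: [0.181, 0.983, 0.001, -0.0]
contact_force: [-0.2, -0.3, 0.3]
gripper_width: 85.7
```

Emit:
apply_moves(fingers=[0,0], dp=[[0,0,0],[0,0,0]], yaw=[0,0])

```text
clock: 1.35
position: [540.1, -310.6, 402.7]
ee_rot: [0.18, 0.984, 0.001, -0.001]
contact_force: [-1.1, -0.5, 0.0]
gripper_width: 85.2
```

```bash
cat > blk.py <<'E'
from h import *
c,K,W=cam("wrist");cv2.imwrite("pics/w1.png",c);np.savez("w1.npz",K=K,W=W)
s=read_state();M=R.from_quat(s["ee_rot"]).as_matrix()
print(s["position"],M.round(3),s["joints"].round(2))
h=cv2.cvtColor(c,cv2.COLOR_BGR2HSV)
print(proj(K,W,np.array([538,-313,30])), h[tuple(proj(K,W,np.array([538,-313,30])).astype(int)[::-1])])
E
python3 blk.py
```

```text
[ 539.43342884 -311.25160174  402.92610292] [[-0.934  0.356 -0.001]
 [ 0.356  0.934  0.002]
 [ 0.002  0.002 -1.   ]] [-0.26  0.38  0.   -0.   -1.19 -1.67]
[273.93853646 178.10768158] [ 13 151 150]
```

View pics/w1.png

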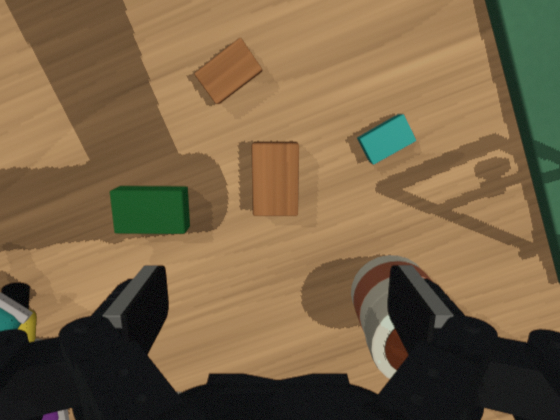

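The block's top corners are at about (253,142), (298,142), (298,215) and (254,215), already aligned with the jaws. The nearest neighbours are the turquoise piece at (387,138) and the green one at (150,210).

Run:
```python
from h import *
d=np.load("w1.npz");K,W=d["K"],d["W"]
P=np.array([onz(K,W,p,30) for p in [(253,142),(298,142),(298,215),(254,215)]])
m=P.mean(0);print(P.round(1),m,cv2.minAreaRect(P[:,:2].astype(np.float32)))
s=read_state();M=R.from_quat(s["ee_rot"]).as_matrix()
for n,p in dict(turq1=(359,136),turq2=(369,163),green=(188,187),green2=(188,232)).items():
    print(n,(M.T@(onz(K,W,p,20)-m)).round(1))
a=P[3]+P[2]-P[0]-P[1];print("block x ang",np.degrees(np.arctan2(a[1],a[0])),"tool y ang",np.degrees(np.arctan2(M[1,1],M[0,1])))
print("tip shift",s["position"]+155*M[:,2])
```

```text
[[ 499.8 -318.9   30. ]
 [ 514.5 -280.4   30. ]
 [ 580.1 -304.2   30. ]
 [ 565.  -344.    30. ]] [ 539.83231693 -311.86735792   30.        ] ((539.9026489257812, -311.67108154296875), (42.522037506103516, 69.82310485839844), 69.13147735595703)
turq1 [39.5 78.2 10.2]
turq2 [14.  89.3 10.2]
green [ -9.4 -85.5   9.8]
green2 [-55.8 -88.5   9.7]
block x ang -20.526348827100257 tool y ang 69.14659925698771
tip shift [ 539.27998367 -310.88894014  247.92660314]
```

Emit:
apply_moves(fingers=[0,0,0,0,0,0,0,0,0,0], dp=[[0,0,-3],[0,0,-7],[0,-0.1,-11],[0,-0.1,-15],[0,-0.1,-18],[0,-0.1,-20],[0,-0.1,-21.5],[0,-0.1,-22.4],[0,-0.1,-22.6],[0,-0.1,-22.6]], yaw=[0,0,0,0,0,0,0,0,0,0])

```text
clock: 2.4
position: [539.2, -312.9, 177.4]
ee_rot: [0.181, 0.983, 0.001, -0.0]
contact_force: [-0.1, 0.0, 0.0]
gripper_width: 85.7
```

Emit:
apply_moves(fingers=[0.3,0.5,0.6,0.7,0.8,0.8,0.8,0.8,0.8,0.8], dp=[[0,0,0],[0,0,0],[0,0,0],[0,0,0],[0,0,0],[0,0,0],[0,0,0],[0,0,0],[0,0,0],[0,0,0]], yaw=[0,0,0,0,0,0,0,0,0,0])

```text
clock: 3.4
position: [539.7, -312.9, 178.4]
ee_rot: [0.181, 0.983, 0.001, 0.0]
contact_force: [-0.2, 1.7, 5.8]
gripper_width: 42.9
```

Emit:
apply_moves(fingers=[0.8,0.8,0.8,0.8,0.8,0.8,0.8,0.8,0.8,0.8], dp=[[0,0,2],[0,0,5],[0,1,8],[0,4,10],[0,8,11],[0,12,11],[0,15.5,11],[0,18.5,11],[0,20,11],[0,20,11]], yaw=[0,0,3,7,11,15,19,22,24,24])

```text
clock: 4.4
position: [539.5, -111.4, 288.1]
ee_rot: [-0.029, 1.0, 0.001, -0.0]
contact_force: [0.6, -0.0, -1.3]
gripper_width: 42.9
```

```bash
sed -i 's/w1/w2/g' blk.py; python3 blk.py
```

```text
[ 539.6239403  -112.38235783  288.06666355] [[-0.998 -0.056 -0.   ]
 [-0.056  0.998  0.002]
 [ 0.     0.002 -1.   ]] [ 0.09  0.37 -0.33 -0.   -0.87 -1.6 ]
[-40.99193252 194.11301712] [ 41  22 222]
```

View pics/w2.png

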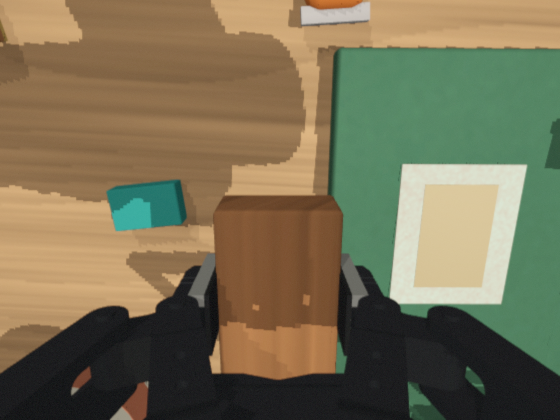

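The tan rectangle's corners are at (423,184), (497,184), (488,288) and (415,287). The block hangs level between the fingers.

Run:
```python
from h import *
c=cv2.imread("pics/w2.png");d=np.load("w2.npz");K,W=d["K"],d["W"]
h=cv2.cvtColor(c,cv2.COLOR_BGR2HSV)
m=((h[...,0]<30)&(h[...,1]>70)&(h[...,2]>150)).astype(np.uint8)*255;m[:,:395]=0;m[:155]=0;m[310:]=0
k=max(cv2.findContours(m,0,1)[0],key=cv2.contourArea)
P=np.array([onz(K,W,p[0],20)[:2] for p in k],np.float32);print(cv2.minAreaRect(P))
Q=np.array([onz(K,W,p,20)[:2] for p in [(423,184),(497,184),(488,288),(415,287)]]);print(Q.round(1),Q.mean(0))
e=Q[3]+Q[2]-Q[0]-Q[1];print(np.degrees(np.arctan2(e[1],e[0])))
# block end face near edge, top z ~ TCP-178.4+30
for p in [(219,198),(339,198)]:
    print(onz(K,W,p,288-178.4+30).round(1))
```

```text
((553.1121215820312, 10.351778030395508), (72.60730743408203, 47.00420379638672), 3.182420015335083)
[[517.  -16.9]
 [514.2  31.6]
 [589.3  41.5]
 [591.4 -10.5]] [552.97722597  11.4283776 ]
6.2280046272665
[ 502.6 -132.9  139.6]
[500.4 -93.4 139.6]
```

Emit:
apply_moves(fingers=[0.8,0.8,0.8,0.8,0.8,0.8,0.8,0.8,0.8,0.8], dp=[[0.2,2,-1],[0.4,5,-2],[0.6,8,-3],[1,10.5,-3],[1.3,12,-3],[1.3,12.2,-3],[1.3,12.2,-5],[1.3,12.2,-6.5],[1.3,12.2,-7.5],[1.3,12.2,-7.5]], yaw=[0,0,0,0,0,0,0,0,0,0])

```text
clock: 5.45
position: [552.2, 8.5, 211.8]
ee_rot: [-0.027, 1.0, 0.0, -0.002]
contact_force: [-0.6, 0.2, -1.5]
gripper_width: 42.6
```

Emit:
apply_moves(fingers=[0.8,0.8,0.8,0.8,0.8,0.8], dp=[[0,0.1,-0.5],[0.1,0.2,-0.9],[0.1,0.2,-1.2],[0.1,0.2,-1.3],[0.1,0.2,-1.3],[0.1,0.2,-1.3]], yaw=[0,0,0,0,0,0])

```text
clock: 6.05
position: [553.2, 10.6, 199.0]
ee_rot: [-0.027, 1.0, 0.0, -0.002]
contact_force: [-0.4, 0.1, -1.0]
gripper_width: 42.9
```

Emit:
apply_moves(fingers=[0.8,0.8,0.8], dp=[[0,0,-0.1],[0,0,-0.2],[0,0,-0.2]], yaw=[0,0,0])

```text
clock: 6.35
position: [553.3, 10.7, 198.4]
ee_rot: [-0.027, 1.0, 0.0, -0.001]
contact_force: [-4.3, -0.4, 7.6]
gripper_width: 43.0
```

Emit:
apply_moves(fingers=[0.6,0.4,0.2,0,0,0,0,0,0,0], dp=[[0,0,0],[0,0,0],[0,0,0],[0,0,0],[0,0,0],[0,0,1],[0,0,3],[0,0,5],[-1,0,7],[-3,0,9]], yaw=[0,0,0,0,0,0,0,0,0,0])

```text
clock: 7.35
position: [523.9, 10.8, 289.9]
ee_rot: [-0.027, 1.0, 0.0, -0.0]
contact_force: [0.2, -0.1, -0.2]
gripper_width: 85.5
```

Emit:
apply_moves(fingers=[0.2,0.5,1,1,1,1], dp=[[-1,0,0.5],[-2,0,1],[-2.5,0,1],[-3,0,1],[-3,0,1],[-3,0,1]], yaw=[0,0,0,0,0,0])

```text
clock: 7.95
position: [494.1, 10.8, 299.3]
ee_rot: [-0.027, 1.0, 0.0, -0.001]
contact_force: [0.2, -0.3, 0.3]
gripper_width: 0.2
```

```bash
sed -i 's/w2/w3/g' blk.py; python3 blk.py
python3 - <<'E'
from h import *
out=[]
for n in ("top","scene"):
    c,K,W=cam(n);cv2.imwrite(f"pics/{n}2.png",c);np.savez(f"{n}2.npz",K=K,W=W)
    print(n,[proj(K,W,np.array(p)).round() for p in [(553,10.4,50),(498,121,100)]])
t=cv2.imread("pics/top2.png")[150:260,235:335];s=cv2.imread("pics/scene2.png")[170:310,210:350]
w=cv2.imread("pics/w3.png")
cv2.imwrite("pics/c3.png",np.vstack([np.hstack([cv2.resize(t,(400,300)),cv2.resize(s,(400,300))]),np.hstack([cv2.resize(w,(400,300)),np.zeros((300,400,3),np.uint8)])]))
E
```

```text
[494.26588291  10.84002162 299.33357131] [[-0.998 -0.055 -0.001]
 [-0.055  0.998  0.001]
 [ 0.001  0.001 -1.   ]] [ 0.35  0.27 -0.45 -0.   -0.84 -1.87]
[-194.00297955  245.91184988] [ 70  92 141]
top [array([290., 217.]), array([255., 235.])]
scene [array([266., 236.]), array([283., 198.])]
```

View pics/c3.png

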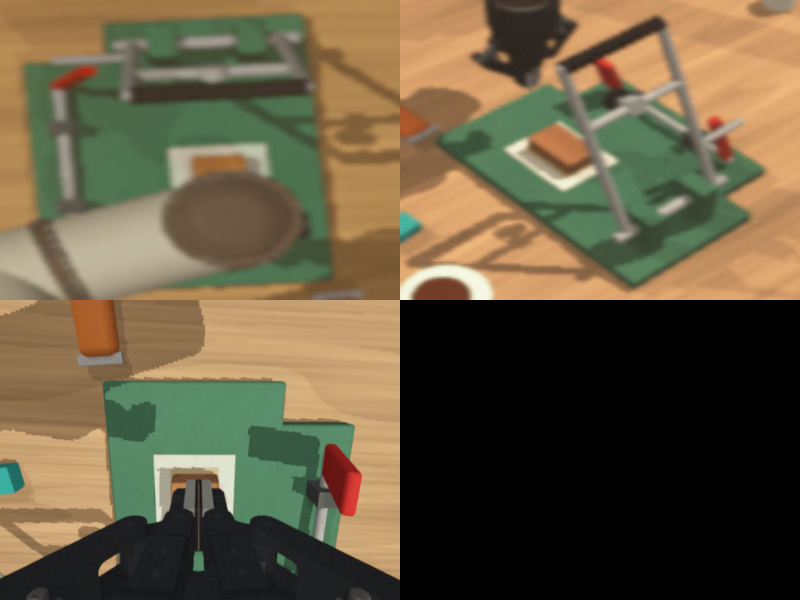

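The block lies on the card inside the white border. In the wrist view the catch paddle stands red at about (340,480) of the crop, clear of the gripper. Next I check the block numerically and measure the paddle tip.

Run:
```python
from h import *
d=np.load("scene2.npz");K,W=d["K"],d["W"]
g=lambda p:(210+(p[0]-400)*.35-.5,170+p[1]/300*140-.5)
P=np.array([onz(K,W,g(p),50)[:2] for p in [(528,138),(564,121),(597,150),(563,168)]]);print(P.round(),P.mean(0))
d=np.load("w3.npz");K,W=d["K"],d["W"];c=cv2.imread("pics/w3.png");h=cv2.cvtColor(c,cv2.COLOR_BGR2HSV)
for u in (243,250,285,297):print(u,[ (r,*h[r,u]) for r in range(224,262,3)])
w=lambda p:(p[0]*1.4,(p[1]-300)*1.4)
# paddle: corners at the top edge, heights ~109
for p in [(330,444),(323,484),(360,473),(355,514)]:
    print(p,onz(K,W,w(p),107).round(1))
Rz=R.from_euler('z',3.2,degrees=True).as_matrix()
o=np.array([553,10.4,0]);print("tip exp",o+Rz@[-50,125-79*np.sin(.35),109],"upright",o+Rz@[-50,125,114], "grip",o+Rz@[170-260*np.cos(1.2),0,312],"down",o+Rz@[-90,0,70])
print(proj(K,W,o+Rz@[-34,98,109])/1.4+[0,300],proj(K,W,o+Rz@[-66,98,109])/1.4+[0,300])
```

```text
[[524. -14.]
 [523.  37.]
 [588.  32.]
 [591. -17.]] [556.59121098   9.4270716 ]
243 [(224, np.uint8(32), np.uint8(20), np.uint8(225)), (227, np.uint8(32), np.uint8(22), np.uint8(224)), (230, np.uint8(33), np.uint8(22), np.uint8(225)), (233, np.uint8(26), np.uint8(27), np.uint8(199)), (236, np.uint8(21), np.uint8(88), np.uint8(160)), (239, np.uint8(21), np.uint8(87), np.uint8(150)), (242, np.uint8(21), np.uint8(88), np.uint8(151)), (245, np.uint8(13), np.uint8(140), np.uint8(106)), (248, np.uint8(13), np.uint8(148), np.uint8(93)), (251, np.uint8(13), np.uint8(153), np.uint8(107)), (254, np.uint8(13), np.uint8(148), np.uint8(112)), (257, np.uint8(13), np.uint8(144), np.uint8(173)), (260, np.uint8(14), np.uint8(144), np.uint8(188))]
250 [(224, np.uint8(37), np.uint8(20), np.uint8(228)), (227, np.uint8(38), np.uint8(21), np.uint8(229)), (230, np.uint8(32), np.uint8(20), np.uint8(224)), (233, np.uint8(32), np.uint8(21), np.uint8(222)), (236, np.uint8(20), np.uint8(87), np.uint8(153)), (239, np.uint8(21), np.uint8(87), np.uint8(152)), (242, np.uint8(21), np.uint8(95), np.uint8(145)), (245
[... 1287 characters left out ...]
int8(95), np.uint8(147)), (245, np.uint8(13), np.uint8(148), np.uint8(105)), (248, np.uint8(12), np.uint8(151), np.uint8(98)), (251, np.uint8(13), np.uint8(150), np.uint8(102)), (254, np.uint8(13), np.uint8(151), np.uint8(108)), (257, np.uint8(14), np.uint8(143), np.uint8(170)), (260, np.uint8(14), np.uint8(143), np.uint8(182))]
(330, 444) [464.3  92.6 107. ]
(323, 484) [491.7  93.1 107. ]
(360, 473) [482.7 115.9 107. ]
(355, 514) [512.5 119.  107. ]
tip exp [497.61241833 105.36733151 109.        ] upright [496.10027367 132.41402027 114.        ] grip [628.66881406  14.6305435  312.        ] down [463.14033122   5.37606455  70.        ]
[337.87970626 516.09420577] [344.79721762 471.74753637]
```

The block is about 4 mm forward of nominal, well inside tolerance. The paddle top is near (497,117,109), which means the catch is at about 0.1 rad. Next I push it outwards with the shut fingers.

Emit:
apply_moves(fingers=[1,1,1,1,1,1,1,1], dp=[[0,2,-1],[0.1,4,-2.5],[0.2,6,-4],[0.3,6.4,-5],[0.3,6.4,-5.6],[0.2,7.5,-5.6],[0.2,8.5,-5.6],[0.1,9.5,-5.6]], yaw=[0,0,0,0,0,0,0,0])

```text
clock: 8.9
position: [495.1, 105.5, 246.0]
ee_rot: [-0.028, 1.0, -0.001, -0.001]
contact_force: [-6.9, -2.8, 19.5]
gripper_width: 0.1
```

Emit:
apply_moves(fingers=[1,1,1,1,1,1,1], dp=[[0,0.7,0],[-0.1,1.4,0],[-0.1,2.1,0],[-0.2,2.8,0],[-0.2,3.3,0],[-0.2,3.5,0],[-0.2,3.5,0]], yaw=[0,0,0,0,0,0,0])

```text
clock: 9.6
position: [493.0, 140.8, 245.6]
ee_rot: [-0.028, 1.0, -0.001, -0.001]
contact_force: [0.9, -0.6, 0.5]
gripper_width: -0.0
```

The first push gave 19 N upwards, which I did not expect, so I take a look.

```bash
sed -i 's/w3/w4/g' blk.py; python3 blk.py
python3 - <<'E'
from h import *
out=[]
for n in ("top","scene"):
    c,K,W=cam(n);cv2.imwrite(f"pics/{n}3.png",c)
s=cv2.imread("pics/scene3.png")[150:310,210:350]
w=cv2.imread("pics/w4.png")
cv2.imwrite("pics/c4.png",np.hstack([cv2.resize(s,(360,411),interpolation=2),cv2.resize(w,(440,411))]))
E
```

```text
[493.07674015 140.6886202  245.73501683] [[-0.998 -0.055 -0.002]
 [-0.055  0.998 -0.001]
 [ 0.002 -0.001 -1.   ]] [ 0.59  0.38 -0.47 -0.   -0.73 -2.11]
[-552.48878525  271.45189364] [ 13 151  93]
```

View pics/c4.png

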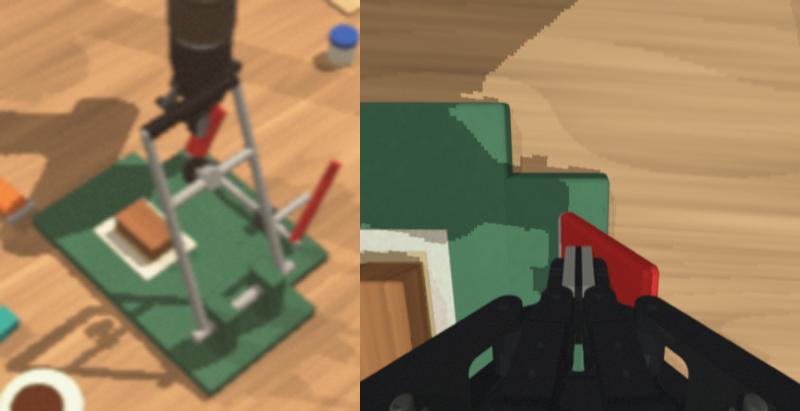

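The finger is on the bed side of the paddle and the catch is leaning outwards, with the second arm tilted too. I keep pushing.

Emit:
apply_moves(fingers=[1,1,1,1,1], dp=[[0,0.5,0],[0,1,0],[-0.1,1.4,0],[-0.1,1.6,0],[-0.1,1.6,0]], yaw=[0,0,0,0,0])

```text
clock: 10.25
position: [492.1, 157.0, 245.9]
ee_rot: [-0.028, 1.0, -0.0, -0.001]
contact_force: [-0.4, -0.7, 1.4]
gripper_width: 0.6
```

Emit:
apply_moves(fingers=[1,1,1,1,1], dp=[[0,0.4,0],[0,0.8,0],[0,1.1,0],[0,1.2,0],[0,1.2,0]], yaw=[0,0,0,0,0])

```text
clock: 10.75
position: [492.1, 167.3, 246.2]
ee_rot: [-0.028, 1.0, -0.003, -0.002]
contact_force: [1.8, -9.9, 4.9]
gripper_width: 0.1
```

The catch is at its stop, with -10 N reaction. I retreat upwards while turning +90°, and measure the grip bar from the saved views.

Emit:
apply_moves(fingers=[1,1,1,1,1,1,1,0.5,0,0], dp=[[0,-0.8,0.3],[0,-1.5,2],[0,-2,5],[0,-2.5,9],[0,-3.5,13],[0,-4.5,17],[0,-5.5,21],[0,-6.5,25],[0,-7.5,28],[0,-8,29]], yaw=[0,0,6,14,22,30,38,46,53,60])

```text
clock: 11.75
position: [491.9, 86.7, 540.7]
ee_rot: [-0.526, 0.85, -0.004, 0.004]
contact_force: [0.9, 0.5, -0.4]
gripper_width: 43.5
```

Run:
```python
from h import *
d=np.load("top0.npz");K,W=d["K"],d["W"]
g=lambda p:(235+(p[0]-400)*90/400-.5,150+p[1]*110/500-.5)
a=[onz(K,W,g(p),312) for p in [(548,157),(745,143)]];print("top",np.round(a),np.mean(a,0))
d=np.load("scene2.npz");K,W=d["K"],d["W"]
g=lambda p:(210+(p[0]-400)*.35-.5,170+p[1]/300*140-.5)
a=[onz(K,W,g(p),312) for p in [(564,68),(660,22)]];print("scene",np.round(a),np.mean(a,0))
s=read_state();print(s["position"],s["joints"].round(2),s["ee_rot"])
c,K,W=cam("wrist");cv2.imwrite("pics/w5.png",c);np.savez("w5.npz",K=K,W=W)
```

```text
top [[627.  72. 312.]
 [632. -48. 312.]] [629.3646933   11.80386654 312.        ]
scene [[632. -44. 312.]
 [626.  73. 312.]] [628.86370614  14.33588915 312.        ]
[491.8616557   86.69277994 540.71853678] [ 0.5   0.1  -0.04  0.01 -1.42 -0.97] [-0.52625124  0.85031028 -0.00377397  0.00422118]
```

Emit:
apply_moves(fingers=[0,0,0,0,0,0,0,0], dp=[[2,-1,0],[5,-2.5,0],[8,-4,0],[11,-6,0],[13,-7,0],[13.7,-7.3,0],[13.7,-7.3,0],[13.7,-7.3,0]], yaw=[6,13,20,26,30,30,30,30])

```text
clock: 12.6
position: [628.4, 14.0, 540.5]
ee_rot: [0.729, -0.684, 0.002, -0.005]
contact_force: [-0.1, -0.0, -0.0]
gripper_width: 85.2
```

```bash
sed -i 's/w4/w6/g' blk.py; python3 blk.py
python3 - <<'E'
from h import *
c,K,W=cam("scene");cv2.imwrite("pics/scene6.png",c)
w=cv2.imread("pics/w6.png")
cv2.imwrite("pics/c6.png",np.hstack([cv2.resize(c[120:320,180:380],(400,400)),cv2.resize(w,(400,300+100))]))
d=np.load("w6.npz");print(proj(d["K"],d["W"],np.array([629,13.5,312]))*[400/560,400/420]+[400,0])
E
```

```text
[628.13028694  14.02658386 541.05223525] [[ 0.064 -0.998  0.011]
 [-0.998 -0.064  0.004]
 [-0.003 -0.011 -1.   ]] [ 0.28  0.33  0.27 -0.   -1.49 -0.22]
[ 387.18958277 -145.66875969] [  5 173 171]
[600.9448046  216.13005446]
```

View pics/c6.png

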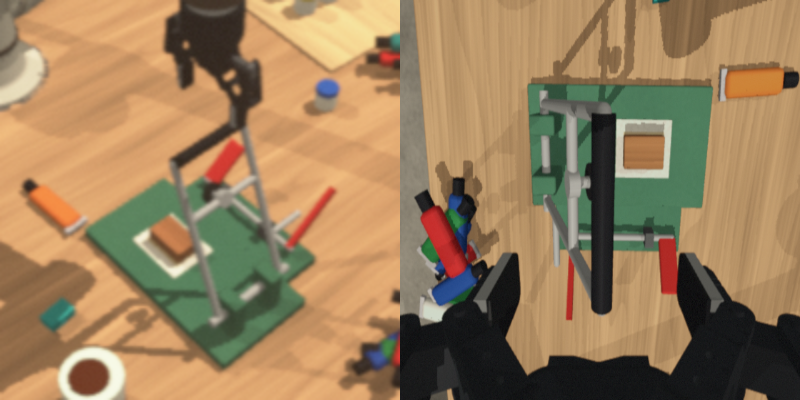

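The bar runs from (602,113) to (602,312) in the wrist view, its middle matching the prediction of (601,216). Both catch arms lean well outwards and the block is inside the white border. Now I descend and grip.

Emit:
apply_moves(fingers=[0,0,0,0,0.3,0.6,1,1,1,1], dp=[[0,0,-3],[0,0,-5.5],[0,0,-7],[0,0,-7.5],[0,0,-7.5],[0,0,-7.5],[0,0,-7.5],[0,0,-7.5],[0,0,-7.5],[0,0,-7.5]], yaw=[0,0,0,0,0,0,0,0,0,0])

```text
clock: 13.7
position: [627.0, 13.9, 467.1]
ee_rot: [0.729, -0.684, 0.002, -0.004]
contact_force: [-5.0, 0.6, 4.0]
gripper_width: 16.1
```

Run:
```python
from h import *
s=read_state();print(s["position"],s["gripper_width"],s["contact_force"])
a0=1.2;c=np.cos(np.radians(3.2));sn=np.sin(np.radians(3.2))
for a in np.arange(0.06,1.21,.06):
    dx=-260*(np.cos(a0-a)-np.cos(a0));dz=260*(np.sin(a0-a)-np.sin(a0))
    print(round(a,2),np.round([dx*c/10,dx*sn/10,dz/10],2))
```

```text
[626.95991257  13.89065562 467.06811577] 16.05347388052811 [-5.00360925  0.58407157  3.97228156]
0.06 [-1.43 -0.08 -0.61]
0.12 [-2.83 -0.16 -1.3 ]
0.18 [-4.18 -0.23 -2.08]
0.24 [-5.48 -0.31 -2.93]
0.3 [-6.73 -0.38 -3.87]
0.36 [-7.92 -0.44 -4.87]
0.42 [-9.05 -0.51 -5.95]
0.48 [-10.11  -0.57  -7.09]
0.54 [-11.1   -0.62  -8.29]
0.6 [-12.02  -0.67  -9.55]
0.66 [-12.86  -0.72 -10.87]
0.72 [-13.62  -0.76 -12.23]
0.78 [-14.3   -0.8  -13.63]
0.84 [-14.89  -0.83 -15.07]
0.9 [-15.39  -0.86 -16.55]
0.96 [-15.81  -0.88 -18.05]
1.02 [-16.13  -0.9  -19.58]
1.08 [-16.37  -0.92 -21.12]
1.14 [-16.51  -0.92 -22.67]
1.2 [-16.55  -0.93 -24.23]
```

Emit:
apply_moves(fingers=[1,1,1,1,1,1,1,1,1,1], dp=[[-1.4,-0.1,-0.6],[-2.8,-0.2,-1.3],[-4.2,-0.2,-2.1],[-5.5,-0.3,-2.9],[-6.7,-0.4,-3.9],[-7.9,-0.4,-4.9],[-9,-0.5,-5.9],[-10.1,-0.6,-7.1],[-11.1,-0.6,-8.3],[-12,-0.7,-9.5]], yaw=[0,0,0,0,0,0,0,0,0,0])

```text
clock: 14.7
position: [507.9, 7.4, 374.1]
ee_rot: [0.729, -0.684, 0.004, -0.008]
contact_force: [1.4, 2.4, 2.4]
gripper_width: 15.9
```

Emit:
apply_moves(fingers=[1,1,1,1,1,1,1,1,1], dp=[[-0.9,0,-1.5],[-1.7,-0.1,-2.9],[-2.4,-0.1,-4.3],[-3,-0.2,-5.7],[-3.5,-0.2,-7.2],[-3.9,-0.2,-8.7],[-4.2,-0.2,-10.3],[-4.4,-0.3,-11.8],[-4.5,-0.3,-12.8]], yaw=[0,0,0,0,0,0,0,0,0])

```text
clock: 15.6
position: [461.5, 4.6, 245.5]
ee_rot: [0.729, -0.685, 0.003, -0.007]
contact_force: [-6.9, 5.5, 5.0]
gripper_width: 16.2
```

Emit:
apply_moves(fingers=[1,1,1,1,1,1], dp=[[0,0,-0.8],[0,0,-1.5],[0,0,-2],[0,0,-2.2],[0,0,-2.2],[0,0,-2.2]], yaw=[0,0,0,0,0,0])

```text
clock: 16.2
position: [460.5, 4.7, 224.0]
ee_rot: [0.728, -0.685, 0.002, -0.007]
contact_force: [-7.4, 3.4, 8.3]
gripper_width: 16.5
```

Emit:
apply_moves(fingers=[1,1,1,1,1], dp=[[0,0,-0.2],[0,0,-0.3],[0,0,-0.3],[0,0,-0.3],[0,0,-0.3]], yaw=[0,0,0,0,0])

```text
clock: 16.7
position: [460.4, 4.7, 222.1]
ee_rot: [0.728, -0.685, 0.002, -0.007]
contact_force: [-6.0, 0.2, 8.4]
gripper_width: 16.1
```

Run:
```python
from h import *
for n in ("scene","top"):
    c,K,W=cam(n);cv2.imwrite(f"pics/{n}7.png",c)
s=cv2.imread("pics/scene7.png")[150:320,180:370];t=cv2.imread("pics/top7.png")[140:300,225:405]
cv2.imwrite("pics/c7.png",np.hstack([cv2.resize(s,(450,400)),cv2.resize(t,(350,311)).__class__(0) if 0 else cv2.resize(t,(350,400))]))
print(read_state()["contact_force"],read_state()["position"])
```

```text
[-5.14701927  1.29522141  8.94605047] [460.39687874   4.67869353 222.14382419]
```

View pics/c7.png

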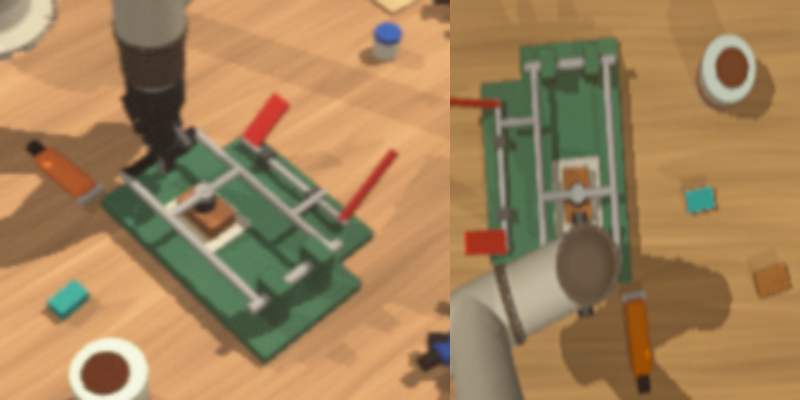

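The lever is level with its foot on the block, both catch arms are out and the bystanders are in place. I push slightly more to be firmly on the stop.

Emit:
apply_moves(fingers=[1,1,1,1,1,1,1,1], dp=[[0,0,-0.2],[0,0,-0.4],[0,0,-0.4],[0,0,-0.4],[0,0,-0.4],[0,0,-0.4],[0,0,-0.4],[0,0,-0.4]], yaw=[0,0,0,0,0,0,0,0])

```text
clock: 17.6
position: [460.3, 4.7, 219.4]
ee_rot: [0.728, -0.686, 0.002, -0.007]
contact_force: [-6.5, 0.6, 8.4]
gripper_width: 16.2
```

Emit:
apply_moves(fingers=[1,1,1,1,1,1,1,1,1,1], dp=[[0,0,-0.1],[0,0,-0.1],[0,0,-0.1],[0,0,-0.1],[0,0,-0.1],[0,0,-0.1],[0,0,-0.1],[0,0,-0.1],[0,0,-0.1],[0,0,-0.1]], yaw=[0,0,0,0,0,0,0,0,0,0])

```text
clock: 18.6
position: [460.1, 4.6, 219.7]
ee_rot: [0.728, -0.686, 0.002, -0.008]
contact_force: [-6.2, 1.6, 10.1]
gripper_width: 16.0
```

Run:
```python
from h import *
c,K,W=cam("scene");cv2.imwrite("pics/scene8.png",c)
s=read_state();print(s["position"],s["contact_force"],s["wrist_torque"],s["joint_vel"].round(4))
Rz=R.from_euler('z',3.2,degrees=True).as_matrix();o=np.array([553,10.4,0])
cr=c[150:300,210:360];cr=cv2.resize(cr,(600,600),interpolation=2)
for a,col in ((1.2,(255,0,0)),(1.1,(0,0,255))):
  for y in (-60,60):
    P=[((proj(K,W,o+Rz@[170-r*np.cos(1.2-a),y,70+r*np.sin(1.2-a)])-[210,150]+.5)*4).astype(int) for r in (0,260)]
    cv2.line(cr,tuple(map(int,P[0])),tuple(map(int,P[1])),col,1)
cv2.imwrite("pics/c8.png",cr)
```

```text
[460.15419714   4.59999814 219.71726973] [-6.46567584  1.1185403  10.5155829 ] [ 0.18846089  0.84428831 -0.11185574] [-0.0008  0.0005  0.0007  0.0005  0.0001 -0.0012]
```

View pics/c8.png

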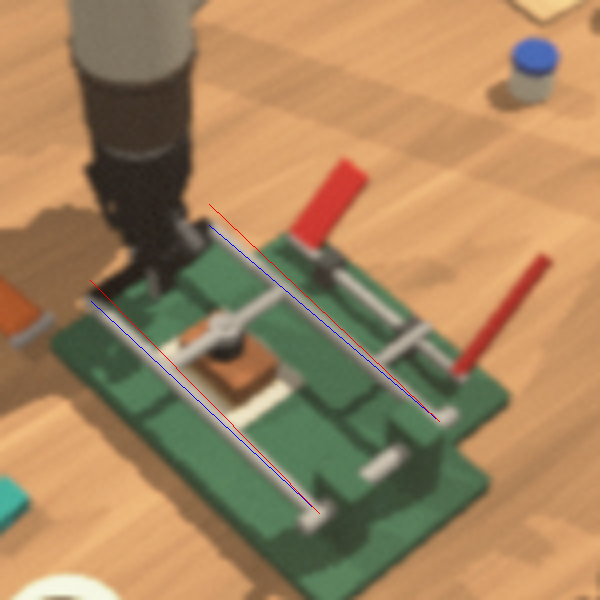

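The arms lie along the blue (1.2 rad) lines, so the lever is fully down. The readings are steady and I hand in.

```bash
python3 -c "
from bench import *
print(job_done()); s=read_state(); print(s['position'],s['contact_force'],s['gripper_width'])"
```

```text
the job is handed in; nothing more can be done
None
the job is handed in; nothing more can be done
```

I placed the block on the tan rectangle and released it. I then pushed the catch out to its stop, pulled the lever down and handed the job in at about 18.7 s with the fingers still holding the lever.

What the last checks showed:
- **Block:** it sits about 4 mm toward the hinge from the rectangle's centre, measured before pressing (limit 13 mm). It looked in place afterwards, but I did not measure it again.
- **Catch:** the push ended against about 10 N of resistance, and both red arms lean well outwards in the last pictures. I did not measure its angle.
- **Lever:** its side arms match the line drawn for 1.2 rad in the last picture, and it was still. The fingers felt about 10 N upwards.
- **Bystanders:** the jar and tube showed no movement in the last views. The pot looked undisturbed too, though I did not measure any of the three.

Some readings did not fit or were not expected:
- The first touch on the catch gave an unplanned 19 N upwards. A picture then showed the fingers on the correct side of the paddle.
- At the end the tool stood about 5 mm lower than the bar height predicts, with no rise in force. That may mean a little slip along the bar; the grip stayed closed at 16 mm.
- I could not read the foot's force on the block directly.

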